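Switch on the listening corner's sound set in the safe order

ROBOT

A 6-joint arm with a two-finger parallel gripper is mounted at the origin on the work surface. World frame = base frame: x ahead of the robot, y to its left, z up, the work surface at z = 0. Lengths are in mm, angles in rad, forces in N, time in s.
With the tool pointing down it reaches from about 300 to 775 mm from the base axis. Payload 14.6 kg.
Tool frame: the origin (TCP) lies on the centre line of the jaws, within the pads' length; the fingertips stand 19 mm ahead of it and the grasp point (between the pads) is the TCP (bot.tip_reach is the distance from the TCP to the fingertips, in mm); y points along the fingers, x is the direction in which the jaws open and shut, and the axes are right-handed (so a half turn about y gives the same grasp; the last joint's range is limited). The gripper opens to 85 mm and grips with 20 to 120 N. Pads are 22 mm wide; open, the fingers measure 114 mm over their backs; the gripper's body (76 mm by 85 mm) begins 54 mm behind the grasp point. The pads swing forward as they close: fully open they stand 13 mm farther back than shut.
Start: joints at [1.079, 0.3, 1.521, -0, 1.321, -0.067], TCP at [226.673, 501.108, 250.281] pointing down, gripper open.
Joint ranges: [-3.03, 3.03], [-0.79, 2.21], [0.23, 2.52], [-1.04, 4.18], [0, 3.07], [-2.55, 2.55]. Speed limits (rad/s): [2.22, 2.22, 2.57, 3.14, 3.14, 3.14].

INTERFACE

Orientations are given as a unit quaternion [w, x, y, z].
In Python, from rig import bot gives the robot as it stands. Calls block until the motion is done:
- bot.move_to(position, orientation): joint-space move of the TCP to a pose.
- bot.servo_line(position, attitude=None, speed=150, until_force=None): straight line of the TCP; attitude=None keeps the orientation; speed is the mean speed in mm/s. With until_force (N) it stops when the force on the tool has changed by that much, and returns True; else False.
- bot.move_joints(angles): joint-space move.
- bot.move_gripper(opening, grip_force=None): finger opening in mm; grip_force is the grip in N (None keeps the last); returns when the fingers have stopped.
- bot.dwell(seconds).
- bot.ik(position, orientation): joint angles nearest the present ones, or None.
- bot.read_state(): the state.
- bot.read_camera(name): name is "scene" or "top" or "wrist"; returns a dict with "image" (400x640x3 uint8, blue, green, red), "depth" (400x640 float32, mm along the optical axis (not along the pixel's ray), 0 where there is no reading), "fovy" (degrees; the focal length in pixels is half the picture's height over the tangent of half this angle, whatever the lens; pixels are square), "cx", "cy" (the principal point, pixels), "eye" and "attitude" of the camera in the world; the wrist camera has in their place "mount" (4x4, takes a point from camera to tool coordinates, whose origin is the TCP and whose axes are the tool frame's). Camera axes: x right, y down, z forward; pixel columns grow to the right and rows downward; lengths in mm; the calibration is good to about 2 mm. A picture is of the moment at which its call begins: read the wrist's pose just before it.
A pose or a line that the arm cannot do raises bot.MotionError and nothing moves.
- bot.finish_job(): hands the job in, once; it reports no verdict.
The state is a dict: "clock": time; "joint_positions": joint angles; "qvel": joint speeds; "effort": joint torques, N m; "ee_pos": TCP position; "tool_rot": TCP orientation; "ft_force": force on the tool from outside, world axes, zero at the start; "moment": the same for the moment, N m; "grip_width": finger opening in mm.
Only numpy, scipy, OpenCV 4.12 (cv2) and the standard library are available. Lean on these libraries where they do the work, as an engineer would, in place of code of your own. Each camera call takes 0.05 s, during which the arm holds its last target.

TASK

Switch on the classroom's battery-run wireless sound set for the listening lesson, in the order that spares the loudspeaker a thump: first the disc player, then the mixer, and the loudspeaker last. Press each one's round white power button lightly with a closed fingertip until it is fully in, grasping nothing. Do not lift or shove the devices, shift the mixer's faders or disturb the other things on the table.

Things in the scene. Friction and masses are not known exactly. Their poses are not given: they have to be found in the camera images.
- disc_player: Portable disc player, grey, flat and rounded, 190 mm (its x) by 220 mm (its y), top panel 62 mm up; round black disc lid (140 mm) on the top and a row of four oblong steel keys at the robot-side edge. Loose, 1.3 kg. Origin: centre of its underside; its x points away from its keyed front edge, y to the left seen from that front, z up.
- player_button_top (a point): Centre of the top face of the disc player's power button: round, white, 22 mm across, the only white round button on the device, in a dark round collar 32 mm across and 2.5 mm high. At the front left corner of the player's top, at (-0.070, 0.070, 0.072) in the player's frame when out; the nearest key is 74 mm clear of this point. This point moves down with the button.
- player_button (a joint): How far the disc player's power button is pressed in, m: 0 = out (as at the start, standing 10 mm above the panel), 0.006 = fully in against its stop (4 mm above the panel). It resists with a steady 3 N or so all the way and stays where it is left; no spring. It counts as on from 0.0045.
- mixer: Small sound mixer, dark flat box 220 mm (its x) by 170 mm (its y), top panel 50 mm up; three columns of grey knobs (12 mm high) and four faders at its robot-side end. Loose, 1.6 kg. Origin: centre of its underside; its x points from the faders to the sockets, y to the left seen from the fader end, z up.
- mixer_button_top (a point): Centre of the top face of the mixer's power button: round, white, 22 mm across, the only white round button on the device, in a dark round collar 32 mm across and 2.5 mm high. On the right of the panel near its far end, beyond the level lights and the main fader, at (0.060, -0.052, 0.060) in the mixer's frame when out; nearest knob 48 mm away, rising 2 mm above the button. This point moves down with the button.
- mixer_button (a joint): How far the mixer's power button is pressed in, m: 0 = out (as at the start, standing 10 mm above the panel), 0.006 = fully in against its stop (4 mm above the panel). It resists with a steady 3 N or so all the way and stays where it is left; no spring. It counts as on from 0.0045.
- loudspeaker: Powered loudspeaker, an upright wooden cabinet 170 mm (its x) by 150 mm (its y) by 210 mm tall, the tallest of the three devices; black cone front towards the robot, black control panel on the top. Loose, 2.2 kg. Origin: centre of its underside; its x points from the cone front to the back, z up.
- speaker_button_top (a point): Centre of the top face of the loudspeaker's power button: round, white, 22 mm across, the only white round button on the device, in a dark round collar 32 mm across and 2.5 mm high. On the top panel, right of the grey volume knob (30 mm across, 14 mm high, 75 mm away), at (-0.040, -0.035, 0.222) in the loudspeaker's frame when out. This point moves down with the button.
- speaker_button (a joint): How far the loudspeaker's power button is pressed in, m: 0 = out (as at the start, standing 10 mm above the panel), 0.006 = fully in against its stop (4 mm above the panel). It resists with a steady 3 N or so all the way and stays where it is left; no spring. It counts as on from 0.0045.
- fader1_cap (a point): The mixer's channel fader 1 from the left (grey cap), 20 by 11 mm, top 11 mm above the panel; this point is the middle of the cap's top. Slides with under 1 N; not to be moved.
- fader2_cap (a point): The mixer's channel fader 2 from the left (grey cap), 20 by 11 mm, top 11 mm above the panel; this point is the middle of the cap's top. Slides with under 1 N; not to be moved.
- fader3_cap (a point): The mixer's channel fader 3 from the left (grey cap), 20 by 11 mm, top 11 mm above the panel; this point is the middle of the cap's top. Slides with under 1 N; not to be moved.
- main_fader_cap (a point): The mixer's main fader (white cap), 20 by 11 mm, top 11 mm above the panel; this point is the middle of the cap's top. Slides with under 1 N; not to be moved.
- glue_stick: Bystander, loose: glue stick standing upright, 31 mm across, 96 mm tall. Origin: centre of its foot.
- eraser: Bystander, loose: eraser, 22 x 45 x 13 mm. Origin: centre of its underside.
- pencil_pot: Bystander, loose: blue pot of pencils, 76 mm across, pencils to about 180 mm. Origin: centre of its foot.
- tape_roll: Bystander, loose: roll of clear tape lying flat, 84 mm across, 18 mm high. Origin: centre of its underside.
- pencil: Bystander, loose: yellow pencil lying flat, 175 mm long, 7 mm thick. Origin: under its middle.

How it is judged (in metres and radians):
On the way, in this order (a step that is already met when the one before it is completed fails the run):
1. a fingertip presses the disc player's power button in (value of joint player_button above 0.0045 m and contact force between the fingers and disc_player above 0.3 N).
2. then a fingertip presses the mixer's power button in (value of joint mixer_button above 0.0045 m and contact force between the fingers and mixer above 0.3 N).
3. last, a fingertip presses the loudspeaker's power button in (value of joint speaker_button above 0.0045 m and contact force between the fingers and loudspeaker above 0.3 N).
At the end, for the whole second after the job is handed in: All three power buttons stay in (at least 4.5 of 6 mm); the devices stand level, at rest, and with the faders' caps and the bystanders lie within 20 mm of where they started (value of joint each of player_button, mixer_button, speaker_button above 0.0045 m and distance of each of disc_player, mixer, loudspeaker, glue_stick, eraser, pencil_pot, tape_roll, pencil, fader1_cap, fader2_cap, fader3_cap, main_fader_cap from where it was at the start of the episode below 0.02 m and angle between each of disc_player, mixer, loudspeaker's own z axis and vertical below 0.05 rad and linear speed of each of disc_player, mixer, loudspeaker below 0.02 m/s); the robot touches nothing.
It fails at once if a button is pushed (over 2 mm) out of order: the mixer's or the loudspeaker's before the disc player is on, or the loudspeaker's before the mixer is on ((value of joint any of mixer_button, speaker_button above 0.002 m and value of joint player_button below 0.0045 m) or (value of joint speaker_button above 0.002 m and value of joint mixer_button below 0.0045 m)).
It fails at once if a device is pressed or struck with more than 25 N (contact force between any of the fingers, the arm and disc_player above 25 N or contact force between any of the fingers, the arm and mixer above 25 N or contact force between any of the fingers, the arm and loudspeaker above 25 N).
It fails at once if a device is lifted or tipped (height (world z) of any of disc_player, mixer, loudspeaker above 0.008 m or angle between any of disc_player, mixer, loudspeaker's own z axis and vertical above 0.1 rad).
It fails at once if a device is shoved, or a mixer fader's cap shifted, more than 20 mm (distance of any of disc_player, mixer, loudspeaker, fader1_cap, fader2_cap, fader3_cap, main_fader_cap from where it was at the start of the episode above 0.02 m).
It fails at once if a bystander is moved more than 20 mm (distance of any of glue_stick, eraser, pencil_pot, tape_roll, pencil from where it was at the start of the episode above 0.02 m).
It also fails if it takes over 66 s, if anything falls off the work surface, if the arm or the gripper's body presses on something with over 40 N, if the wrist force passes 120 N, or if a joint passes its speed limit or range.

## Working session

There is one attempt and no reset: what is moved stays moved. The work goes in short steps, each a Python script; the robot and the scene stay as the last script left them, time stands still between calls to the robot, and variables do not carry over. Pictures are saved under pics/ and viewed, and the job is handed in when it is done.

```bash
mkdir -p pics; ls
python3 - <<'E'
from rig import bot
import cv2
s=bot.read_state(); print(s)
for n in("top","scene"):
    c=bot.read_camera(n); cv2.imwrite(f"pics/{n}0.png",c["image"]); print(n,c["fovy"],c["cx"],c["cy"],c["eye"],c["attitude"])
print(bot.tip_reach)
E
```

```text
pics
{'clock': 0.0, 'joint_positions': array([ 1.07938841e+00,  3.00455958e-01,  1.52163040e+00, -8.01457449e-06,
        1.32071910e+00, -6.66025943e-02]), 'qvel': array([-6.14569218e-04, -4.85157042e-05,  1.30533978e-03, -1.93607001e-03,
        4.22629256e-04, -1.13666571e-03]), 'effort': array([ 1.10764995e-03, -5.43497086e+01, -3.61802387e+01,  1.09047687e-05,
        3.94727569e-03, -1.45540821e-05]), 'ee_pos': array([226.57346589, 500.90554438, 249.70875168]), 'tool_rot': array([-0.59395734,  0.59437809,  0.3829859 , -0.3837332 ]), 'ft_force': array([-0.97764488, -0.34345223, -0.40503762]), 'moment': array([-0.03928462,  0.02561505,  0.00472925]), 'grip_width': 85.30669959625995}
top 52.455320228856486 318.3709666586327 188.2482940649155 [ 331.50708392   26.70052308 1278.21952657] [ 0.05825424 -0.70306968  0.70437555 -0.07845095]
scene 55.07333166129386 321.7466444656003 207.53630132012916 [1197.86643594 -119.02748704  820.83175395] [-0.28869177  0.71728538  0.58618529 -0.24196189]
19.0
```

View pics/top0.png

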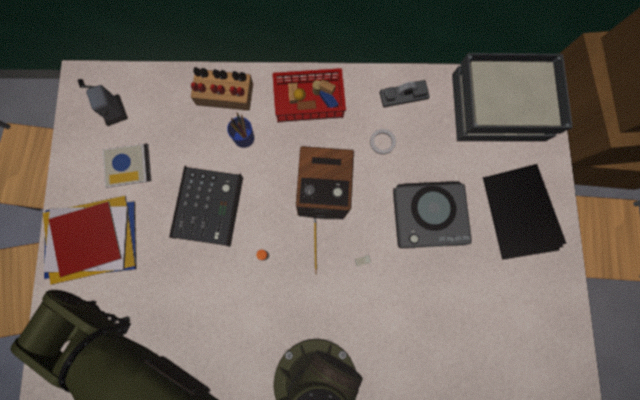

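View pics/scene0.png

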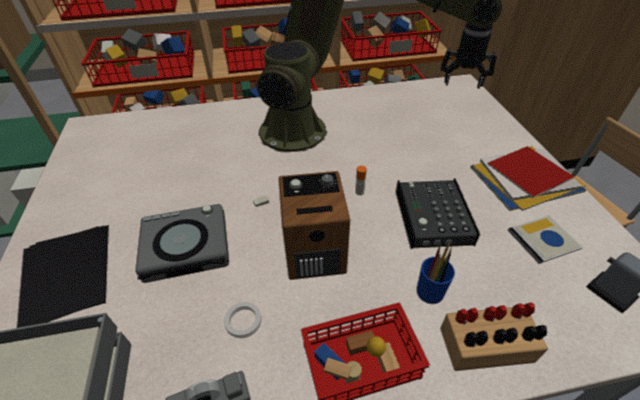

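```bash
cat > h.py <<'E'
import numpy as np
from scipy.spatial.transform import Rotation as R
def rot(q): return R.from_quat(np.roll(q,-1)).as_matrix()
def f(c): return 200/np.tan(np.radians(c["fovy"])/2)
def ray(c,u,v): return rot(c["attitude"])@np.array([(u-c["cx"])/f(c),(v-c["cy"])/f(c),1])
def atz(c,u,v,z):
    d=ray(c,u,v); e=np.array(c["eye"]); return e+d*(z-e[2])/d[2]
def depthpt(c,u,v):
    d=np.median(c["depth"][int(v)-1:int(v)+2,int(u)-1:int(u)+2]); return np.array(c["eye"])+ray(c,u,v)*d
E
python3 - <<'E'
from rig import bot
import cv2,numpy as np
from h import *
c=bot.read_camera("top"); np.save("top.npy",c,allow_pickle=True); im=c["image"]
print(rot(bot.read_state()["tool_rot"]).round(3))
for n,(u,v) in dict(p=(414,238),m=(226,188),s=(337,192)).items():
    a=im[v-18:v+18,u-18:u+18]
    cv2.imwrite(f"pics/c_{n}.png",cv2.resize(a,None,fx=12,fy=12,interpolation=cv2.INTER_CUBIC))
    g=cv2.cvtColor(a,cv2.COLOR_BGR2GRAY)
    print(n,depthpt(c,u,v))
tiles=[cv2.resize(im[v-18:v+18,u-18:u+18],(260,260),interpolation=cv2.INTER_CUBIC) for u,v in((414,238),(226,188),(337,192))]
cv2.imwrite("pics/crops.png",np.hstack(tiles))
E
```

```text
[[ 0.412 -0.    -0.911]
 [ 0.911 -0.001  0.412]
 [-0.001 -1.     0.   ]]
p [ 417.40563981 -292.77449384   71.55168966]
m [570.98225488 272.1192295   59.75439867]
s [528.55875837 -53.45837702 222.04797642]
```

View pics/crops.png

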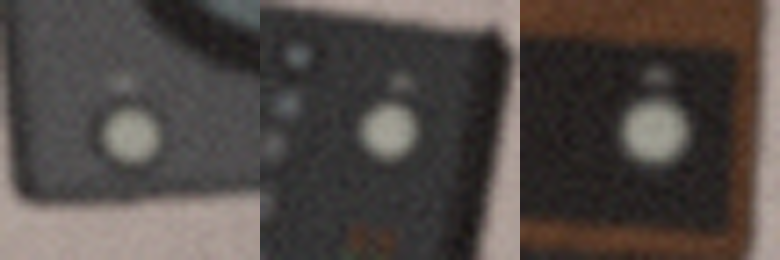

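```bash
cat >> h.py <<'E'
B={}
_c=np.load("top.npy",allow_pickle=True).item()
for n,u,v,z in(("p",413.65,238.3,72),("m",225.4,187.6,60),("s",337.3,191.8,222)): B[n]=atz(_c,u,v,z)
def down(x,y):
    a=np.arctan2(y,x); c,s=np.cos(a),np.sin(a)
    # start: tool y down, z ~ (-sin? ) : rotate so tool x radial outward, y down
    M=np.array([[c,0,-s],[s,0,c],[0,-1,0]])
    return np.roll(R.from_matrix(M).as_quat(),1)
E
python3 - <<'E'
from rig import bot
from h import *
import cv2
print(B)
s=bot.read_state(); p=s["ee_pos"]
bot.move_gripper(0)
bot.servo_line([p[0],p[1],350],speed=200)
x,y,z=B["p"]
q=down(x,y); print(bot.ik([x,y,350],q))
bot.move_to([x-40,y,350],q)
s=bot.read_state(); c=bot.read_camera("wrist"); np.save("w1.npy",c,allow_pickle=True)
print(s["clock"],s["ee_pos"],s["grip_width"],c["mount"],s["ft_force"])
T=rot(s["tool_rot"]); m=np.array(c["mount"])
# predicted pixel of the button
pt=np.linalg.inv(m)@np.append(T.T@(B["p"]-s["ee_pos"]),1)
print(c["cx"]+f(c)*pt[0]/pt[2],c["cy"]+f(c)*pt[1]/pt[2])
cv2.imwrite("pics/w1.png",c["image"])
E
```

```text
{'p': array([ 416.48770889, -291.56171867,   72.        ]), 'm': array([572.17157764, 273.93099265,  60.        ]), 's': array([529.10766093, -54.26608819, 222.        ])}
[-6.82811643e-01  1.47727526e-01  1.47703737e+00 -4.44089210e-16
  1.51682776e+00 -7.20529313e-02]
4.4083 [ 376.82386911 -291.17741147  350.00420147] -0.3586641532693376 [[ 9.99999225e-01  9.13103683e-04 -8.46659629e-04 -2.32275921e-01]
 [ 1.09461418e-03 -3.20447433e-01  9.47265667e-01 -1.22331634e+02]
 [ 5.93641865e-04 -9.47265860e-01 -3.20448184e-01  8.23237321e+01]
 [ 0.00000000e+00  0.00000000e+00  0.00000000e+00  1.00000000e+00]] [-0.82904912  0.49976719  0.22472141]
346.25136804261285 138.08558023794933
```

View pics/w1.png

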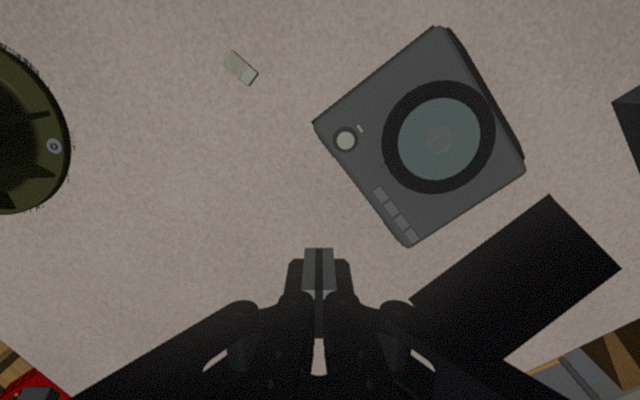

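The wrist view shows the player's white button at about (346,140). The position I measured with the top camera projects to (346,138), so they agree to under 2 mm. Pressing it now.

```bash
cat >> h.py <<'E'
def press(bot,n,stop_z):
    x,y,z=B[n]; q=down(x,y)
    bot.move_to([x,y,350],q)
    bot.servo_line([x,y,z+19+12],speed=150)
    bot.dwell(0.3); f0=bot.read_state()["ft_force"]
    hit=bot.servo_line([x,y,z+19-8],speed=8,until_force=8)
    s=bot.read_state(); print(n,hit,"tip z",s["ee_pos"][2]-19,"expected",stop_z,"xy err",s["ee_pos"][:2]-[x,y],"df",s["ft_force"]-f0,s["clock"])
E
python3 - <<'E'
from rig import bot
from h import *
press(bot,"p",66)
E
```

```text
p True tip z 66.00574037804377 expected 66 xy err [ 0.01997144 -0.02916522] df [-0.47653645  1.49234831  6.17412752] 8.8417
```

Run:
```python
from rig import bot
from h import *
import cv2
p=bot.read_state()["ee_pos"]
bot.servo_line([p[0],p[1],350],speed=150)
x,y,z=B["m"]; q=down(x,y)
bot.move_to([x,y,350],q)
s=bot.read_state(); c=bot.read_camera("wrist"); T=rot(s["tool_rot"]); m=np.array(c["mount"])
pt=np.linalg.inv(m)@np.append(T.T@(B["m"]-s["ee_pos"]),1)
print(s["clock"],c["cx"]+f(c)*pt[0]/pt[2],c["cy"]+f(c)*pt[1]/pt[2]); cv2.imwrite("pics/w2.png",c["image"])
c=bot.read_camera("top"); cv2.imwrite("pics/top1.png",c["image"])
```

```text
12.8667 318.89296070553786 154.3047314006771
```

View pics/w2.png

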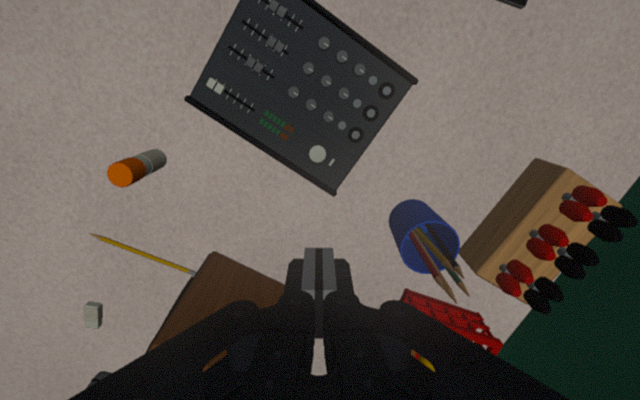

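View pics/top1.png

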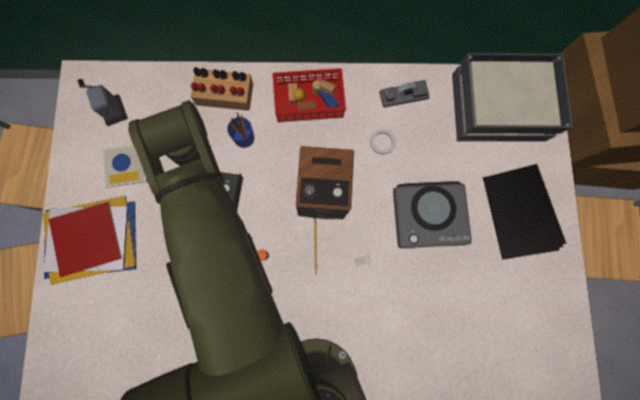

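Run:
```python
from h import *
for u,v,z in((240,131,100),(238,117,175),(233,120,175)): 
    p=atz(_c,u,v,z); print(p, np.linalg.norm(p[:2]-B["m"][:2]))
```

```text
Traceback (most recent call last):
NameError: name '_c' is not defined
```

Run:
```python
import h
from h import *
for u,v,z in((240,131,100),(238,117,175),(233,120,175)): 
    p=atz(h._c,u,v,z); print(p, np.linalg.norm(p[:2]-B["m"][:2]))
```

```text
[738.87698737 228.75539501 100.        ] 172.71806001875854
[754.76064558 222.92307561 175.        ] 189.57999718207358
[745.65950869 236.78114051 175.        ] 177.42089429704373
```

The pot and its pencils are about 170 mm from the mixer button, which leaves enough room. The button shows at (317.5,154) against a predicted (319,154). Pressing it.

Run:
```python
from rig import bot
from h import *
import cv2
press(bot,"m",54)
p=bot.read_state()["ee_pos"]
bot.servo_line([p[0],p[1],350],speed=150)
x,y,z=B["s"]; q=down(x,y)
bot.move_to([x,y,350],q)
s=bot.read_state(); c=bot.read_camera("wrist"); T=rot(s["tool_rot"]); m=np.array(c["mount"])
pt=np.linalg.inv(m)@np.append(T.T@(B["s"]-s["ee_pos"]),1)
print(s["clock"],c["cx"]+f(c)*pt[0]/pt[2],c["cy"]+f(c)*pt[1]/pt[2]); cv2.imwrite("pics/w3.png",c["image"])
c=bot.read_camera("top"); cv2.imwrite("pics/top2.png",c["image"])
```

```text
m True tip z 54.054916094918795 expected 54 xy err [0.03889332 0.03133419] df [-0.88010875 -0.23852408  5.6038301 ] 17.3917
20.6417 318.76525239262975 196.21404221874621
```

View pics/w3.png

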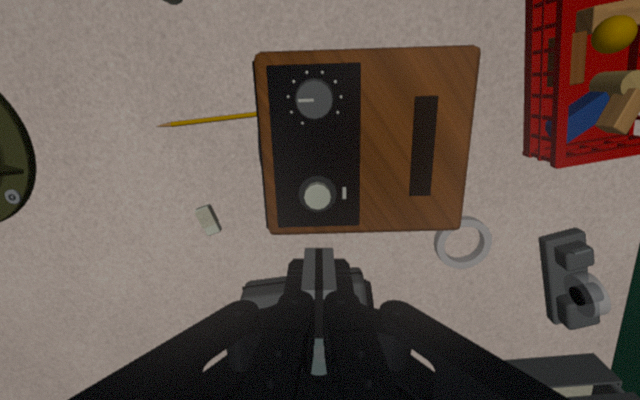

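The wrist view shows the speaker button at about (317.5,196), against a predicted (319,196). Pressing it.

Run:
```python
from rig import bot
from h import *
import cv2
press(bot,"s",216)
p=bot.read_state()["ee_pos"]
bot.servo_line([p[0],p[1],350],speed=150)
bot.move_to([250,480,350],down(250,480))
c=bot.read_camera("top"); cv2.imwrite("pics/top3.png",c["image"]); print(bot.read_state()["clock"])
for n,u,v in(("p",413.65,238.3),("m",225.4,187.6),("s",337.3,191.8)): print(n,B[n][2],depthpt(c,round(u),round(v)))
```

```text
s True tip z 215.72040599588772 expected 216 xy err [0.03222271 0.00714283] df [-2.26453286 -0.36283559  4.52700903] 24.1333
27.2583
p 72.0 [ 417.82416858 -294.33109144   65.6723684 ]
m 60.0 [571.94593197 276.14356949  54.83635096]
s 222.0 [529.60911784 -53.88565407 216.41818518]
```

View pics/top3.png

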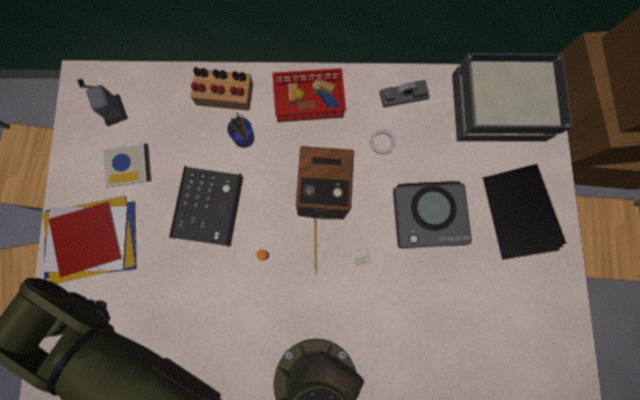

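All three buttons read about 6 mm lower than at the start, and everything else is where it was in the first top view.

```bash
python3 -c "
from rig import bot
bot.finish_job()"
```

```text
the job is handed in; nothing more can be done
```

I switched on the disc player, then the mixer, then the loudspeaker, each with the closed fingertips. I handed the job in with about 27 s on the clock; the system gives no verdict, so the outcome rests on my own checks:

- **Buttons fully in:** each press stopped on contact force. The fingertips were then at 66.0, 54.1 and 215.7 mm, against expected stops of 66, 54 and 216 mm. After I moved away, depth readings from the top camera gave 65.7, 54.8 and 216.4 mm, so all three stayed in.
- **Force:** the vertical force read just after each press was 4.5–6 N, well under the 25 N limit.
- **Nothing disturbed:** compared by eye, the final top view looks the same as the first for the devices and the other things on the table. I didn't measure the fader caps separately, but the arm only came down over the buttons. The arm ended clear of everything.

No check failed. The mixer's 54.8 mm reading is 0.8 mm above its stop, which still means about 5.2 mm of travel and is over the 4.5 mm needed.

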